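Feed one grinding ball into each sample well of a strip carrier

ROBOT

A 6-joint arm with a two-finger parallel gripper is mounted at the origin on the work surface. World frame = base frame: x ahead of the robot, y to its left, z up, the work surface at z = 0. Lengths are in m, angles in rad, forces in N, time in s.
With the tool pointing down it reaches from about 0.3 to 0.775 m from the base axis. Payload 14.6 kg.
Tool frame: the origin (TCP) lies at the very end of the fingers, on their centre line; the grasp point (between the pads) lies 19 mm behind it; z points along the fingers, y is the line along which they close (so a half turn about z gives the same grasp; the last joint's range is limited). The gripper opens to 94 mm and grips with 3 to 60 N. Pads are 16 mm wide; open, the fingers measure 119 mm over their backs; the gripper's body (75 mm by 177 mm) begins 78 mm behind the grasp point.
Start: joints at [-1.283, 0.3, 1.521, -0, 1.321, -0.067], TCP at [0.191, -0.516, 0.205] pointing down, gripper open.
Joint ranges: [-3.03, 3.03], [-0.79, 2.21], [0.23, 2.52], [-1.04, 4.18], [0, 3.07], [-2.55, 2.55]. Speed limits (rad/s): [2.22, 2.22, 2.57, 3.14, 3.14, 3.14].

INTERFACE

Orientations are given as [roll, pitch, yaw] about the fixed x, y, z axes, in that order (R = Rz(yaw) Ry(pitch) Rx(roll)).
In Python, from station import ctrl gives the robot as it stands.
- The arm moves only by the shell command python3 -m pendant 'ROWS' [OPENING] [FORCE]. ROWS is JSON, a list of rows, each a list of 2 entries, a list of its own where there are three numbers: the shift along the world's x, y, z in cm, then the turn about the world's z in rad. A call has 1 to 20 rows; each row shifts and turns the commanded pose from where the row before left it; what a row does not reach is not made up. A row lasts 1/12 s, in which the tool goes at most 41.7 mm and 7.16 degrees, less where a joint would pass 70% of its speed; a pose out of reach is approached as far as the arm can. A call is refused whole if a number of a shift passes 4.17 or a number of a turn 0.125, either way. A call with a gripper value outside its range is refused whole. OPENING is the opening, from 0 (shut) to 1 (fully open), set as the call begins (- or left out, the last holds). The fingers move at their own pace and stop on an object; FORCE is the grip in N (left out, the last holds). Time passes only in rows, so rows that do not move let the fingers close. It gives the time, the measured TCP pose, the force, the opening and the grip force at its end, in the units of the state.
- ctrl.get_obs(): the state, without advancing time (a new reading comes with each control period).
- ctrl.camera(name): name is "side" or "top"; returns a dict with "color" (480x640x3 uint8, red, green, blue), "intrinsics" (3x3 intrinsics, pixels), "k1" (the pictures are not rectified: a ray, as slopes to the right and down, at radius r is drawn at 1 + k1 r^2 times it, then the intrinsics apply), "camera_from_world" (4x4, takes a point from world to camera coordinates). Camera axes: x right, y down, z forward; pixel columns grow to the right and rows downward; lengths in m; the calibration is good to about 2 mm. A picture is of the moment at which its call begins. There is no depth.
- ctrl.hand_in(): hands the job in; it is judged then, once.
The state is a dict: "time_s": time; "qpos": joint angles; "joint_vel": joint speeds; "tau": joint torques, N m; "ee_pos": TCP position; "eef_rot": TCP orientation; "force": force on the tool from outside, world axes, zero at the start; "moment": the same for the moment, N m; "grip_width": finger opening in m; "grip_force": force on a finger pad.
Only numpy, scipy, OpenCV 4.12 (cv2) and the standard library are available. Lean on these libraries where they do the work, as an engineer would, in place of code of your own. Each camera call takes 0.05 s, during which the arm holds its last target. There are 200 camera calls.

TASK

Put one orange grinding ball into each of the three wells that hold a purple disc, by sliding the white carrier along its track until such a well is in front of the feed channel, then pushing the red tab forward until just one ball drops in, and so on; give the well with the yellow plug no ball. The balls are sterile: do not touch them with the gripper. Leave the carrier lying flat in its track with the discs and the plug in their wells, and do not disturb the bottle, jar and tip box.

Things in the scene. Friction and masses are not known exactly. Their poses are not given: they have to be found in the camera images.
- station: Fixed loading station. Origin on the bench, under the middle of the track and in line with the feed channel; x is the feed direction (away from the robot), y runs along the track, z up. Track: floor 320 mm long (y), 6 mm above the bench, between two blue rails, 47 mm apart inside, tops 18 mm above the bench. The feed channel runs along x at y = 0.
- channel_rear (a point): Middle of the rear end of the feed channel's floor, 30 mm above the bench. From here the channel runs 135 mm along station x to the lip, climbing 4 degrees: 20 mm wide inside, 36 mm outside, blue side walls 16 mm above its black floor. The balls do not run out by themselves: they roll back against the pusher. The last 10 mm overhang the carrier by 1 mm or more.
- feed_lip (a point): Middle of the front end of the channel's floor, station x = -12 mm, 39 mm above the bench. A ball drops when its centre is about 1 mm past this lip (station x); the next ball's centre is then about 17 mm behind it and stays unless pushed. Near edges of the wells pass just below the lip. A well takes a ball surely if its centre is within 3 mm of the lip in station y.
- pusher (a joint): Travel of the feed pusher in m along the channel (station +x, climbing 4 degrees): starts at 0, ends at 0.079, when all balls are out. Stiff slide (about 2 N), stays where it is left. Its front face touches the rearmost ball; pushing it on moves the whole row of touching balls by the same amount.
- pusher_tab (a point): Centre of the red upright tab on the pusher, 10 mm thick (x), 30 mm wide (y), 26 mm tall, standing just above the channel walls, tilted 4 degrees with the channel. The pusher's front face is 15 mm ahead of the tab's middle. Push on the tab's rear face; it can also be pinched.
- carrier: Loose white strip carrier, 44 (x) by 168 (y) by 28 mm high, about 250 g, on the track floor; origin at the centre of its underside, axes along the station's. Four round wells, 25 mm wide, 24 mm deep, in a row along y. Its end fins meet the feed channel when its centre is 58 mm from the station's in y, so it cannot leave the channel.
- fin_left (a point): Centre of the blue upright fin at carrier y = +80 mm: 8 mm thick (y), 36 mm wide (x), 24 mm tall, from 28 to 52 mm above the carrier's underside. Push its outer (+y) face to slide the carrier to -y.
- fin_right (a point): Centre of the same fin at carrier y = -80 mm. Push its outer (-y) face to slide the carrier to +y.
- well0 (a point): Centre of the mouth of the carrier's well at carrier y = -48 mm, 28 mm above its underside.
- well1 (a point): Same, well at carrier y = -16 mm.
- well2 (a point): Same, well at carrier y = +16 mm.
- well3 (a point): Same, well at carrier y = +48 mm.
- disc0_center (a point): Centre of a loose rigid purple disc, 20 mm across and 3 mm thick, lying on the bottom of a well: this well needs one ball. Which wells have discs varies.
- disc1_center (a point): Centre of a loose rigid purple disc, 20 mm across and 3 mm thick, lying on the bottom of a well: this well needs one ball. Which wells have discs varies.
- disc2_center (a point): Centre of a loose rigid purple disc, 20 mm across and 3 mm thick, lying on the bottom of a well: this well needs one ball. Which wells have discs varies.
- plug_center (a point): Centre of a yellow plug, 21 mm across and 22 mm tall, standing in the one well that gets no ball (top 2 mm below the carrier's top).
- ball0_center (a point): Centre of an orange coated steel ball, 18 mm across, 24 g, in the feed channel at the start; rearmost, next to the pusher. In a well its centre lies about 16 mm above the carrier's underside.
- ball1_center (a point): Centre of an orange coated steel ball, 18 mm across, 24 g, in the feed channel at the start; the middle one. In a well its centre lies about 16 mm above the carrier's underside.
- ball2_center (a point): Centre of an orange coated steel ball, 18 mm across, 24 g, in the feed channel at the start; foremost, nearest the lip. In a well its centre lies about 16 mm above the carrier's underside.
- reagent: Bystander: clear glass bottle with blue cap, 68 mm across, 150 mm tall; origin at the centre of its underside.
- jar: Bystander: small amber jar with blue lid, 52 mm across, 65 mm tall; origin under its centre.
- tipbox: Bystander: yellow box of pipette tips, 85 by 125 by 60 mm high; origin under its centre.
Not all that is in view belongs to the job. Leave any pink look-alike of the carrier alone.

How it is judged:
At the end, for the whole second after the job is handed in: Each purple disc has one ball in its well (within 9 mm of its centre, ball centre under 22 mm above the carrier's underside); discs and plug still down in their wells; carrier flat in its track (0.05 rad, 6 mm off the middle line, 4 mm up); carrier and balls at rest (((horizontal distance between ball0_center and disc0_center below 0.009 m and z of ball0_center in the frame of carrier below 0.022 m) or (horizontal distance between ball1_center and disc0_center below 0.009 m and z of ball1_center in the frame of carrier below 0.022 m) or (horizontal distance between ball2_center and disc0_center below 0.009 m and z of ball2_center in the frame of carrier below 0.022 m)) and ((horizontal distance between ball0_center and disc1_center below 0.009 m and z of ball0_center in the frame of carrier below 0.022 m) or (horizontal distance between ball1_center and disc1_center below 0.009 m and z of ball1_center in the frame of carrier below 0.022 m) or (horizontal distance between ball2_center and disc1_center below 0.009 m and z of ball2_center in the frame of carrier below 0.022 m)) and ((horizontal distance between ball0_center and disc2_center below 0.009 m and z of ball0_center in the frame of carrier below 0.022 m) or (horizontal distance between ball1_center and disc2_center below 0.009 m and z of ball1_center in the frame of carrier below 0.022 m) or (horizontal distance between ball2_center and disc2_center below 0.009 m and z of ball2_center in the frame of carrier below 0.022 m)) and z of each of disc0_center, disc1_center, disc2_center in the frame of carrier below 0.012 m and z of plug_center in the frame of carrier below 0.02 m and linear speed of each of carrier, ball0, ball1, ball2 below 0.02 m/s and angle between carrier's own z axis and vertical below 0.05 rad and z of carrier in the frame of station below 0.01 m and x of carrier in the frame of station between -0.006 and 0.006 m); the robot touches nothing.
It fails at once if the gripper touches a ball (contact force between any of the fingers, the arm and ball0 above 0.3 N or contact force between any of the fingers, the arm and ball1 above 0.3 N or contact force between any of the fingers, the arm and ball2 above 0.3 N).
It fails at once if a bystander (bottle, jar, tip box) is moved more than 20 mm (distance of any of reagent, jar, tipbox from where it was at the start of the episode above 0.02 m).
It also fails if it takes over 69 s, if anything falls off the work surface, if the arm or the gripper's body presses on something with over 40 N, if the wrist force passes 120 N, or if a joint passes its speed limit or range.

## Working session

There is one attempt and no reset: what is moved stays moved. The work goes in short steps, Python scripts to look and compute and a shell command to move; the robot and the scene stay as the last step left them, time stands still between calls to the robot, and variables do not carry over. Pictures are saved under pics/ and viewed, at most 10 in all, crops included, and the job is handed in when it is done.

```bash
mkdir -p pics; ls; cat > h.py <<'E'
import numpy as np,cv2
from station import ctrl
def ray(c,u,v):
    K=c["intrinsics"];k=c["k1"]
    K=np.array(K);d=np.array([(u-K[0,2])/K[0,0],(v-K[1,2])/K[1,1]])
    s=d.copy()
    for _ in range(20): s=d/(1+k*(s@s))
    T=np.array(c["camera_from_world"]);R=T[:3,:3]
    return -R.T@T[:3,3],R.T@np.array([s[0],s[1],1.])
def onz(c,u,v,z):
    o,d=ray(c,u,v);return o+d*(z-o[2])/d[2]
def proj(c,p):
    T=np.array(c["camera_from_world"]);q=T[:3,:3]@np.array(p)+T[:3,3];s=q[:2]/q[2];s=s*(1+c["k1"]*(s@s));K=np.array(c["intrinsics"])
    return K[0,0]*s[0]+K[0,2],K[1,1]*s[1]+K[1,2]
def save(c,n,box=None,f=1):
    im=c["color"][:,:,::-1]
    if box: im=im[box[1]:box[3],box[0]:box[2]]
    cv2.imwrite("pics/"+n,cv2.resize(im,None,fx=f,fy=f,interpolation=cv2.INTER_CUBIC))
def blobs(c,lo,hi,amin=15):
    h=cv2.cvtColor(np.ascontiguousarray(c["color"]),cv2.COLOR_RGB2HSV)
    n,l,s,ce=cv2.connectedComponentsWithStats(cv2.inRange(h,lo,hi))
    return [(ce[i].round(1).tolist(),s[i].tolist()) for i in range(1,n) if s[i,4]>=amin]
E
python3 - <<'E'
from h import *
for n in("top","side"):
    c=ctrl.camera(n);save(c,n+"0.png");print(n,c["k1"],np.round(c["camera_from_world"],3).tolist(),np.round(c["intrinsics"],1).tolist())
    for k,lo,hi in(("red",(0,150,80),(5,255,255)),("orange",(6,150,80),(18,255,255)),("purple",(125,60,40),(160,255,255)),("yellow",(20,120,80),(35,255,255)),("blue",(95,120,50),(125,255,255))):
        print(k,blobs(c,lo,hi))
E
```

```text
pics
top -0.1010356554001775 [[0.021, -1.0, 0.008, 0.003], [-0.995, -0.022, -0.102, 0.578], [0.102, -0.006, -0.995, 1.074], [0.0, 0.0, 0.0, 1.0]] [[529.5, 0.0, 320.9], [0.0, 529.5, 247.6], [0.0, 0.0, 1.0]]
red [([303.0, 298.8], [298, 298, 12, 3, 27])]
orange [([302.6, 268.6], [300, 265, 6, 8, 37]), ([303.0, 281.5], [300, 274, 7, 16, 77]), ([622.1, 390.4], [607, 368, 33, 49, 905])]
purple [([636.9, 197.4], [634, 193, 6, 9, 42]), ([627.6, 200.4], [624, 197, 8, 8, 56]), ([617.4, 203.5], [614, 200, 8, 8, 55]), ([631.5, 211.4], [628, 207, 8, 9, 55]), ([621.3, 214.5], [618, 211, 8, 8, 55]), ([635.2, 222.6], [631, 219, 9, 8, 60]), ([624.9, 225.8], [621, 222, 9, 9, 57]), ([274.1, 247.0], [270, 243, 9, 9, 58]), ([289.2, 246.6], [285, 243, 9, 8, 57]), ([319.6, 245.5], [316, 242, 8, 8, 55])]
yellow [([304.0, 245.1], [300, 241, 9, 9, 63])]
blue [([317.7, 133.9], [308, 124, 20, 21, 327]), ([210.6, 139.9], [207, 134, 8, 13, 39]), ([276.7, 175.2], [273, 169, 8, 14, 38]), ([344.1, 232.0], [333, 231, 23, 3, 25]), ([367.5, 231.0], [360, 231, 16, 1, 16]), ([334.7, 242.9], [334, 235, 3, 16, 32]), ([256.
[... 1558 characters left out ...]
402.3, 106.6], [395, 95, 17, 27, 86]), ([414.0, 107.2], [406, 95, 18, 27, 104]), ([472.9, 103.2], [471, 98, 5, 12, 43]), ([325.6, 135.4], [322, 132, 8, 8, 53]), ([364.6, 189.4], [361, 186, 9, 8, 46]), ([392.3, 221.8], [388, 218, 10, 9, 64]), ([225.4, 248.8], [217, 242, 17, 15, 200]), ([314.8, 245.3], [309, 242, 12, 7, 70]), ([347.0, 267.2], [321, 252, 54, 23, 489]), ([304.0, 266.0], [304, 257, 1, 19, 19]), ([254.2, 279.2], [249, 274, 11, 11, 67]), ([325.1, 298.4], [325, 277, 2, 47, 51]), ([302.5, 301.5], [301, 279, 3, 45, 51]), ([313.8, 292.2], [308, 289, 13, 8, 90]), ([389.8, 299.5], [385, 295, 11, 10, 67]), ([211.3, 324.5], [205, 319, 13, 12, 78]), ([435.8, 348.6], [430, 343, 13, 12, 74])]
```

View pics/top0.png

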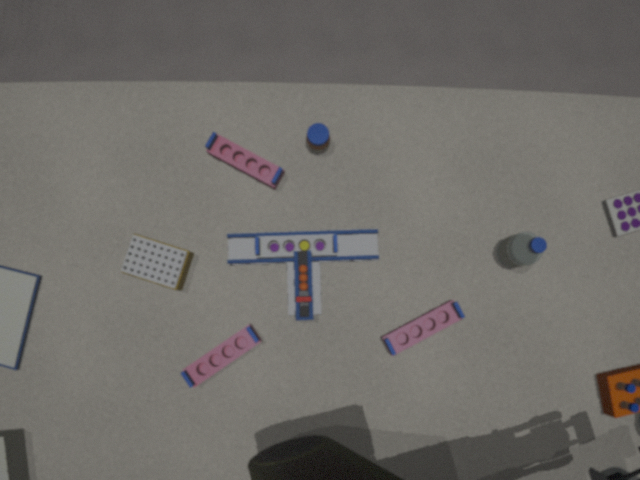

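View pics/side0.png

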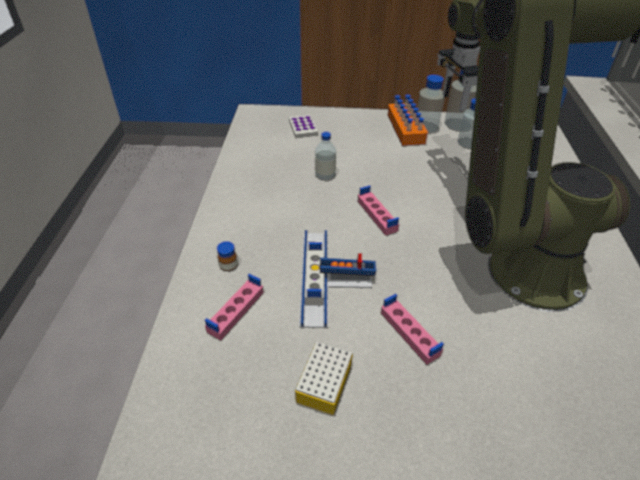

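Top view: the white carrier is in the blue track at about (297,245). Its wells, from +y (left), are purple (274,247), purple (289,247), yellow plug (304,245) and purple (320,245). The channel is at u≈303, with the red tab at (303,299) and the balls at v≈268–290. Carrier-like candidates: pink (245,160), pink (222,356), pink (424,327) and white (297,245). The white one fits because it is in the track and holds the discs and plug. The side view agrees, showing the track at (314,280).

Next I'll enlarge a crop to confirm and measure.

```bash
python3 - <<'E'
from h import *
t=ctrl.camera("top");s=ctrl.camera("side")
a=cv2.resize(t["color"][220:330,220:390,::-1],None,fx=4.6,fy=4.6,interpolation=cv2.INTER_CUBIC)[:, :782]
cv2.imwrite("pics/crop1.png",a)
P=lambda c,u,v,z:(onz(c,u,v,z)*1000).round(1).tolist()
for u,v in((274.1,247),(289.2,246.6),(319.6,245.5)): print("disc",P(t,u,v,.0115))
print("plug",P(t,304,245.1,.032))
print("fins",P(t,334.9,242.9,.058),P(t,257,245.3,.058))
print("tab",P(t,303,298.8,.075), [P(t,302.8,v,.045) for v in(268.6,277.5,286)])
# channel walls: blue pixels per row
h=cv2.cvtColor(np.ascontiguousarray(t["color"]),cv2.COLOR_RGB2HSV);m=cv2.inRange(h,(95,90,40),(125,255,255))
for v in range(258,318,4):
    u=np.flatnonzero(m[v,285:325])+285
    print(v,u.tolist())
for u in list(range(230,256,6))+list(range(340,378,6)):
    print(u,(np.flatnonzero(m[222:272,u])+222).tolist())
print([ (n,P(s,u,v,z)) for n,u,v,z in(("tab",359.2,258,.07),)])
E
```

```text
disc [578.4, 114.6, 11.5]
disc [580.0, 82.7, 11.5]
disc [583.7, 18.3, 11.5]
plug [581.7, 50.9, 32.0]
fins [584.8, -12.5, 58.0] [576.4, 145.7, 58.0]
tab [470.2, 49.1, 75.0] [[531.9, 51.8, 45.0], [513.7, 51.4, 45.0], [496.4, 50.9, 45.0]]
258 [285, 286, 287, 288, 289, 290, 291, 292, 293, 294, 295, 296, 297, 307, 308, 309, 310, 311, 312, 313, 314, 315, 316, 317, 318, 319, 320, 321, 322, 323, 324]
262 [294, 295, 296, 297, 308, 309, 310]
266 [295, 296, 297, 308, 309, 310]
270 [295, 296, 297, 309, 310]
274 [295, 296, 297, 308, 309, 310]
278 [295, 296, 297, 309, 310]
282 [295, 296, 297, 298, 308, 309, 310]
286 [296, 297, 309, 310, 311]
290 [296, 297, 298, 309, 310, 311]
294 [296, 297, 298, 309, 310, 311]
298 []
302 [311]
306 [297, 298, 309, 310, 311]
310 [296, 297, 298, 299, 309, 310, 311]
314 [296, 297, 298, 299, 309, 310, 311]
230 [235, 236, 261, 262]
236 [235, 236, 260, 261, 262]
242 [234, 235, 236, 260, 261, 262]
248 [234, 235, 236, 260, 261, 262]
254 [234, 235, 236, 260, 261]
340 [231, 232, 233, 257, 258, 259]
346 [231, 232, 233, 257, 258]
352 [231, 232, 257, 258]
358 [231, 232, 256, 257, 258]
364 [230, 231, 232, 256, 257, 258]
370 [230, 231, 232, 256, 257, 258]
376 [230, 231, 256, 257]
[('tab', [473.8, 49.9, 70.0])]
```

View pics/crop1.png

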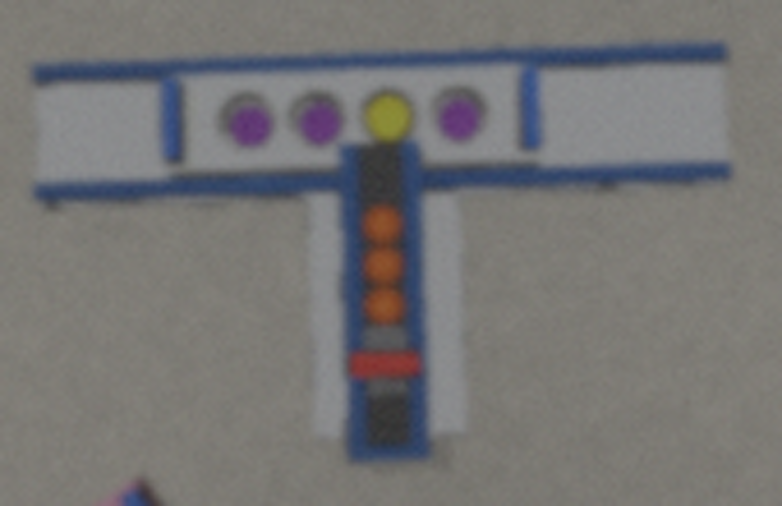

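The enlarged crop confirms the white carrier: discs at crop (248,123), (320,121) and (460,117), plug at (388,117). The channel's centre line is at about crop x=380. From this, the station yaw is ≈0.053, the lip axis is at y≈55 mm at the wells, and the carrier's centre is at about (581, 66.6) mm, so station y ≈ +11.6. The wells to fill are 0, 2 and 3, with the plug in well 1. I'll start with well 0: push the right fin about +36.4 mm.

```bash
python3 -c "
from station import ctrl
o=ctrl.get_obs();print(o['time_s'],o['ee_pos'],o['eef_rot'],o['grip_width'])"
python3 -m pendant '[[[2.5,2.9,0],0],[[2.5,2.9,0],0],[[2.5,2.9,0],0],[[2.5,2.9,0],0],[[2.5,2.9,0],0],[[2.5,2.9,0],0],[[2.5,2.9,0],0],[[2.5,2.9,0],0],[[2.5,2.9,0],0],[[2.5,2.9,0],0],[[2.5,2.9,0],0],[[2.5,2.9,0],0],[[2.5,2.9,0],0],[[2.5,2.9,0],0],[[2.5,2.9,0],0],[[0,0,0],0]]' 0 20
```

```text
0.2 [ 0.19099776 -0.51560856  0.20512457] [-3.14094212e+00 -3.61181062e-05  3.54786583e-01] 0.09389452503297677
time_s: 1.53
ee_pos: [0.5686, -0.0762, 0.2048]
eef_rot: [-3.141, -0.0, 0.359]
force: [-1.2, 0.2, 0.1]
grip_width: 0.0006
grip_force: 0.0
```

```bash
python3 -m pendant '[[[0.8,0.8,-3.0],-0.1],[[0.8,0.8,-3.0],-0.1],[[0,0,-3.0],-0.1],[[0,0,-3.0],0],[[0,0,-2.5],0],[[0,0,-1.5],0],[[0,0,-0.5],0],[[0,0,0],0]]'
python3 -m pendant '[[[0,1.0,0],0],[[0,0.8,0],0],[[0,0.5,0],0],[[0,0.4,0],0],[[0,0.3,0],0],[[0,0.3,0],0],[[0,0.3,0],0],[[0,0,0],0]]'
python3 - <<'E'
from h import *
t=ctrl.camera("top");save(t,"t2.png",(220,210,390,320),4.5)
print(blobs(t,(125,60,40),(160,255,255)),blobs(t,(20,120,80),(35,255,255)))
E
```

```text
time_s: 2.2
ee_pos: [0.5814, -0.0648, 0.0394]
eef_rot: [-3.141, 0.002, 0.055]
force: [-0.7, -0.1, 0.3]
grip_width: 0.0008
grip_force: 0.0
time_s: 2.87
ee_pos: [0.5821, -0.0283, 0.0405]
eef_rot: [-3.142, -0.0, 0.055]
force: [0.9, 0.8, 1.1]
grip_width: 0.0001
grip_force: 0.0
[([636.9, 197.4], [634, 194, 6, 8, 40]), ([627.7, 200.4], [624, 197, 8, 8, 56]), ([617.4, 203.4], [614, 200, 8, 8, 54]), ([631.5, 211.4], [628, 208, 8, 8, 53]), ([621.3, 214.5], [618, 211, 8, 8, 56]), ([635.2, 222.7], [631, 219, 9, 8, 59]), ([625.0, 225.9], [621, 222, 9, 9, 56]), ([274.0, 247.0], [270, 243, 9, 9, 58]), ([289.2, 246.4], [285, 242, 9, 9, 59])] []
```

View pics/t2.png

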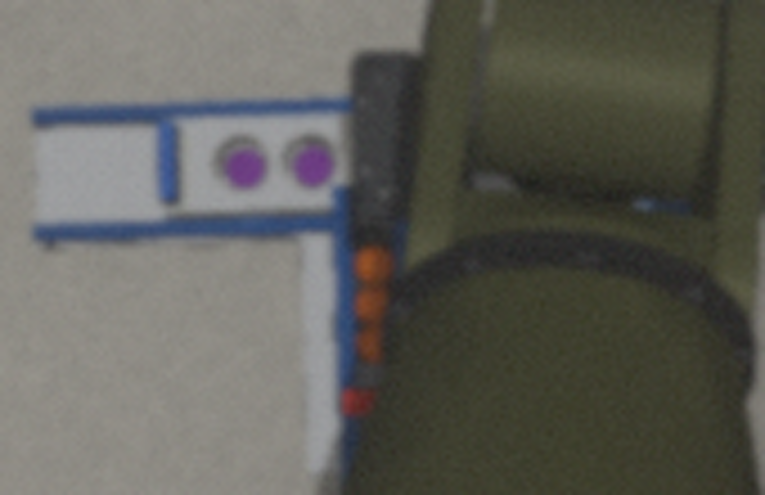

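The arm hides the right half. The left discs, at crop (244,166) and (313,164), are still in place, so the fin hasn't been pushed yet. I'll push slowly and track those discs.

```bash
python3 -m pendant '[[[0,0.3,0],0],[[0,0.3,0],0],[[0,0.3,0],0],[[0,0.3,0],0],[[0,0.3,0],0],[[-0.1,0.3,0],0],[[0,0.3,0],0],[[0,0.3,0],0],[[0,0.2,0],0],[[0,0,0],0],[[0,0,0],0]]'
cat >> h.py <<'E'
def meas(show=True):
    t=ctrl.camera("top")
    for k,lo,hi,z in(("purple",(125,60,40),(160,255,255),.0115),("plug",(20,120,80),(35,255,255),.032),("ball/orange",(6,150,80),(18,255,255),.045),("red",(0,150,80),(5,255,255),.075)):
        print(k,[((onz(t,*b[0],z)*1000).round(1)[:2].tolist(),b[1][2:]) for b in blobs(t,lo,hi,8) if 220<b[0][0]<390 and 220<b[0][1]<330])
    return t
E
python3 -c "
from h import *
meas()"
```

```text
time_s: 3.83
ee_pos: [0.581, -0.0024, 0.0404]
eef_rot: [-3.141, 0.0, 0.055]
force: [0.4, -0.4, -0.5]
grip_width: 0.0004
grip_force: 0.0
purple [([578.5, 140.3], [9, 8, 54]), ([579.6, 108.5], [9, 8, 58])]
plug []
ball/orange []
red []
```

```bash
python3 -m pendant '[[[0,0.3,0],0],[[0,0.3,0],0],[[0,0.3,0],0],[[0,0.17,0],0],[[0,0,0],0],[[0,0,0],0]]'
python3 -m pendant '[[[0.1,-0.8,0],0],[[0,-2,0],0],[[0,-2,2],0],[[-2,-2,3],0],[[-3,-2,3],0],[[-3,-2,3],0],[[-3,-2,0],0],[[-3,-2,0],0],[[0,0,0],0]]'
python3 -c "
from h import *
t=meas();print(blobs(t,(95,120,50),(125,255,255)));save(t,'t3.png',(220,210,390,320),4.5)"
```

```text
time_s: 4.38
ee_pos: [0.581, 0.0083, 0.0404]
eef_rot: [-3.141, 0.0, 0.055]
force: [-0.5, 1.0, 0.4]
grip_width: 0.0004
grip_force: 0.0
time_s: 5.13
ee_pos: [0.4453, -0.1381, 0.1442]
eef_rot: [3.141, 0.0, 0.052]
force: [-0.3, 0.7, 0.1]
grip_width: 0.0006
grip_force: 0.0
purple [([577.8, 150.9], [9, 9, 56]), ([579.4, 119.1], [9, 8, 56]), ([582.1, 54.7], [8, 9, 58])]
plug [([581.1, 87.3], [8, 9, 60])]
ball/orange [([513.9, 51.2], [7, 24, 115])]
red [([470.0, 48.9], [13, 3, 34])]
[([317.6, 133.9], [308, 124, 20, 21, 324]), ([210.4, 139.9], [207, 134, 8, 13, 38]), ([276.6, 175.3], [273, 169, 8, 14, 35]), ([339.3, 232.0], [324, 231, 31, 3, 37]), ([367.0, 231.0], [359, 231, 17, 1, 17]), ([317.3, 244.0], [317, 235, 2, 17, 23]), ([239.1, 244.8], [238, 237, 3, 17, 42]), ([538.1, 244.6], [531, 238, 15, 14, 164]), ([291.0, 265.2], [271, 253, 27, 33, 100]), ([309.5, 269.3], [308, 252, 6, 41, 79]), ([358.9, 257.3], [346, 257, 29, 2, 36]), ([327.5, 258.2], [315, 258, 30, 2, 36]), ([260.0, 260.2], [252, 260, 18, 2, 22]), ([297.7, 312.5], [297, 305, 3, 14, 26]), ([310.4, 313.4], [309, 309, 3, 9, 18]), ([252.2, 333.9], [248, 328, 10, 13, 40]), ([186.8, 378.8], [182, 373, 10, 13, 44]), ([630.3, 387.7], [626, 385, 9, 7, 48]), ([633.7, 407.0], [630, 404, 8, 7, 49])]
```

View pics/t3.png

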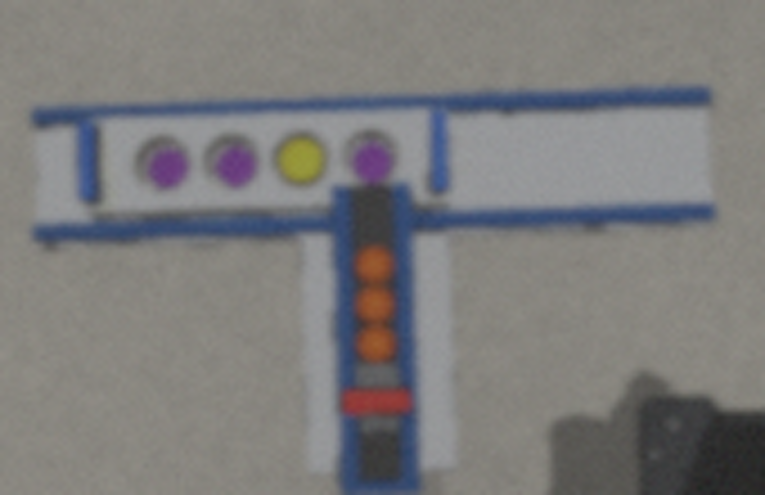

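The picture shows well 0's disc at crop (371,161) in line with the channel end at crop x≈372. Next I'll go behind the tab.

```bash
python3 -m pendant '[[[-0.4,3.1,0],0],[[-0.4,3.1,0],0],[[-0.4,3.1,0],0],[[-0.3,3.1,0],0],[[0,3.1,-1],0],[[0,3.0,-2],0],[[0,0,-3],0],[[0,0,-1.8],0],[[0,0,-0.6],0],[[0,0,0],0]]'
python3 -m pendant '[[[1,0.05,0],0],[[0.6,0.03,0],0],[[0.3,0.02,0],0],[[0.3,0.02,0],0],[[0.3,0.02,0],0],[[0,0,0],0]]'
python3 - <<'E'
from h import *
s=ctrl.camera("side")
for n,lo,hi in(("red",(0,150,80),(5,255,255)),("or",(6,150,80),(18,255,255))): print(n,[b for b in blobs(s,lo,hi,5) if 300<b[0][0]<400 and 230<b[0][1]<300])
meas()
E
```

```text
time_s: 6.02
ee_pos: [0.4336, 0.0497, 0.0587]
eef_rot: [-3.141, 0.002, 0.055]
force: [1.0, -0.7, 0.3]
grip_width: 0.0004
grip_force: 0.0
time_s: 6.52
ee_pos: [0.4591, 0.0508, 0.0601]
eef_rot: [3.142, -0.0, 0.055]
force: [0.4, -0.7, -1.2]
grip_width: 0.0005
grip_force: 0.0
red [([358.9, 262.2], [357, 259, 4, 8, 22])]
or [([340.5, 263.8], [330, 262, 22, 5, 71])]
purple [([577.8, 151.1], [9, 9, 57]), ([579.6, 119.1], [9, 9, 59]), ([582.1, 54.7], [8, 9, 60])]
plug [([581.1, 87.0], [8, 9, 61])]
ball/orange [([533.9, 52.3], [6, 8, 39]), ([515.7, 51.2], [7, 8, 43])]
red []
```

```bash
python3 -m pendant '[[[0.25,0.01,0.02],0],[[0.25,0.01,0.02],0],[[0.25,0.01,0.02],0],[[0.25,0.01,0.02],0],[[0.25,0.01,0.02],0],[[0.25,0.01,0.02],0],[[0.25,0.01,0.02],0],[[0.25,0.01,0.02],0],[[0.25,0.01,0.02],0],[[0.25,0.01,0.02],0],[[0.25,0.01,0.02],0],[[0.25,0.01,0.02],0],[[0.25,0.01,0.02],0],[[0.15,0.01,0.01],0],[[0,0,0],0],[[0,0,0],0]]'
python3 -c "
from h import *
t=meas();save(t,'t4.png',(220,210,390,320),4.5)"
```

```text
time_s: 7.95
ee_pos: [0.4932, 0.0521, 0.0626]
eef_rot: [3.141, -0.001, 0.055]
force: [0.3, 0.1, 0.3]
grip_width: 0.0008
grip_force: 0.1
purple [([577.8, 151.1], [9, 9, 57]), ([579.4, 119.3], [9, 8, 57]), ([585.1, 55.0], [8, 6, 38])]
plug [([581.1, 87.3], [8, 9, 60])]
ball/orange [([562.3, 54.0], [7, 12, 55])]
red []
```

```bash
python3 -m pendant '[[[0.15,0.01,0.01],0],[[0.15,0.01,0.01],0],[[0.15,0.01,0.01],0],[[0.1,0,0.01],0],[[0,0,0],0],[[0,0,0],0],[[0,0,0],0],[[0,0,0],0]]'
python3 -c "
from h import *
t=meas();save(t,'t5.png',(220,210,390,320),4.5)"
```

```text
time_s: 8.67
ee_pos: [0.4984, 0.0526, 0.0629]
eef_rot: [-3.142, -0.0, 0.055]
force: [-0.1, -0.6, 0.3]
grip_width: 0.0003
grip_force: 0.0
purple [([577.8, 151.1], [9, 9, 55]), ([579.4, 119.1], [9, 8, 58]), ([576.1, 54.6], [7, 4, 18])]
plug [([580.9, 87.2], [8, 9, 61])]
ball/orange [([583.7, 53.9], [6, 6, 30]), ([560.6, 53.7], [5, 2, 9])]
red []
```

View pics/t5.png

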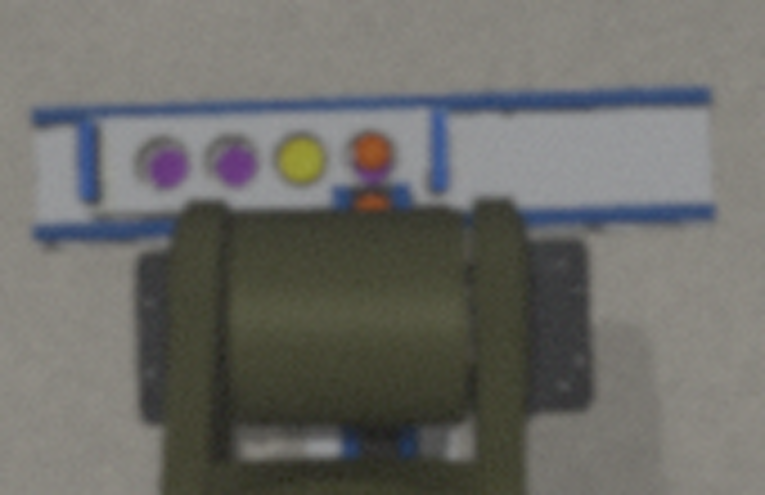

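Ball 2 dropped into well 0: in the crop it is at (371,152) over its disc. Ball 1 is waiting behind the lip at (371,203). Next is well 2: push the left fin about 64 mm toward -y.

```bash
python3 -m pendant '[[[-1,0,0],0],[[-1,0,1.5],0],[[0,1,2.5],0],[[1.5,3,2],0],[[2,3.2,0],0],[[2,3.2,0],0],[[2,3.2,0],0],[[2,3.2,0],0],[[0.4,0.2,-2],0],[[0,0,-3],0],[[0,0,-2],0],[[0,0,-1],0],[[0,0,-0.3],0],[[0,0,0],0]]'
python3 -c "
from h import *
meas()"
```

```text
time_s: 9.88
ee_pos: [0.5773, 0.2224, 0.0399]
eef_rot: [3.142, 0.0, 0.055]
force: [-0.2, -0.5, 1.1]
grip_width: 0.0001
grip_force: 0.0
purple [([579.4, 118.9], [9, 8, 55]), ([577.9, 146.9], [3, 5, 14]), ([576.3, 55.0], [7, 4, 16])]
plug [([580.9, 87.0], [8, 9, 62])]
ball/orange [([583.7, 54.1], [6, 6, 29]), ([547.3, 53.0], [7, 16, 81])]
red [([511.3, 51.7], [12, 3, 32])]
```

```bash
python3 -m pendant '[[[0,-0.8,0],0],[[0,-0.6,0],0],[[0,-0.3,0],0],[[0,-0.3,0],0],[[0,-0.3,0],0],[[0,-0.3,0],0],[[0,-0.4,0],0],[[0.05,-0.4,0],0],[[0.05,-0.4,0],0],[[0.05,-0.4,0],0],[[0.05,-0.4,0],0],[[0.05,-0.4,0],0],[[0.05,-0.4,0],0],[[0,-0.4,0],0],[[0,-0.4,0],0],[[0,-0.4,0],0],[[0,-0.4,0],0],[[0,-0.3,0],0],[[0,-0.2,0],0],[[0,0,0],0]]'
python3 -c "
from h import *
meas()"
```

```text
time_s: 11.6
ee_pos: [0.5805, 0.1475, 0.0403]
eef_rot: [-3.141, -0.001, 0.055]
force: [1.1, 2.4, 1.3]
grip_width: 0.0005
grip_force: 1.1
purple [([583.2, 60.9], [4, 8, 24]), ([580.3, 0.5], [7, 3, 12])]
plug [([584.2, 33.6], [9, 9, 64])]
ball/orange [([587.0, 1.7], [7, 6, 30]), ([546.7, 53.0], [7, 16, 83])]
red [([510.7, 51.5], [12, 4, 35])]
```

```bash
python3 -m pendant '[[[0.02,-0.3,0],0],[[0.03,-0.3,0],0],[[0,-0.25,0],0],[[0,-0.17,0],0],[[0,0,0],0],[[0,0,0],0]]'
python3 -m pendant '[[[0,0.8,0],0],[[0,2,0],0],[[-1,2,2],0],[[-2,2,3],0],[[-2,2,3],0],[[-3,0,0],0],[[-3,0,0],0],[[-3,0,0],0],[[-2,0,0],0],[[0,0,0],0]]'
python3 -c "
from h import *
t=meas();save(t,'t6.png',(220,210,390,320),4.5)
print([b for b in blobs(t,(95,120,50),(125,255,255)) if b[1][2]<5 and 225<b[0][1]<260 and 220<b[0][0]<390])"
```

```text
time_s: 12.15
ee_pos: [0.5807, 0.1372, 0.0397]
eef_rot: [3.141, 0.0, 0.055]
force: [1.3, 2.4, 1.9]
grip_width: 0.0006
grip_force: 1.1
time_s: 12.98
ee_pos: [0.4177, 0.2255, 0.1196]
eef_rot: [3.141, 0.002, 0.056]
force: [0.0, -0.6, 0.2]
grip_width: 0.0003
grip_force: 0.0
purple [([582.7, 54.5], [8, 10, 59]), ([581.6, 86.5], [9, 9, 57]), ([580.7, -9.1], [6, 3, 12])]
plug [([584.6, 22.8], [8, 9, 60])]
ball/orange [([587.8, -7.9], [6, 6, 27]), ([546.9, 52.8], [7, 16, 79])]
red [([511.1, 51.9], [11, 3, 29])]
[([270.4, 243.8], [269, 236, 3, 17, 35])]
```

View pics/t6.png

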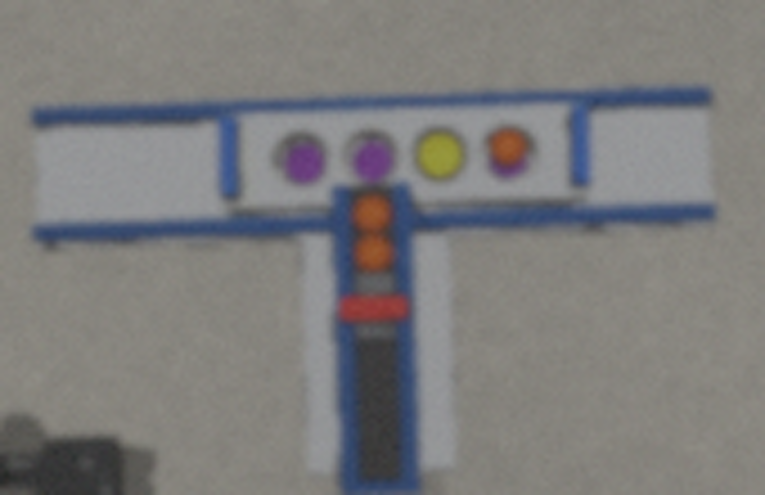

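Well 2's disc at crop (373,160) is in line with the channel end (x≈372), and the plug and ball 2 are still in their wells. Next I'll push the tab about 18 mm further.

```bash
python3 -m pendant '[[[0.5,-3,0],0],[[0.9,-3,0],0],[[0.9,-3,0],0],[[0.9,-3,0],0],[[0.9,-3,0],0],[[0.9,-2.5,0],0],[[0,0,-2.5],0],[[0,0,-2],0],[[0,0,-0.9],0],[[0,0,-0.2],0],[[0,0,0],0]]'
python3 -m pendant '[[[0.9,0.03,0],0],[[0.6,0.03,0],0],[[0.3,0.02,0],0],[[0.3,0.02,0],0],[[0.25,0.02,0.02],0],[[0.2,0.02,0.02],0],[[0.2,0.02,0.02],0],[[0,0,0],0],[[0,0,0],0]]'
python3 -c "
from h import *
meas()"
```

```text
time_s: 13.95
ee_pos: [0.471, 0.0504, 0.0637]
eef_rot: [3.142, 0.001, 0.055]
force: [0.5, -0.3, -0.7]
grip_width: 0.0008
grip_force: 0.0
time_s: 14.7
ee_pos: [0.4982, 0.0519, 0.0644]
eef_rot: [-3.142, 0.0, 0.055]
force: [-0.7, 0.1, 0.2]
grip_width: 0.0002
grip_force: 0.0
purple [([582.9, 54.8], [8, 10, 61]), ([581.6, 86.5], [9, 9, 57]), ([580.7, -9.1], [6, 3, 12])]
plug [([584.8, 23.3], [9, 9, 64])]
ball/orange [([587.2, -7.7], [6, 6, 30]), ([560.6, 53.7], [5, 2, 9])]
red []
```

```bash
python3 -m pendant '[[[0.2,0.01,0.02],0],[[0.2,0.01,0.02],0],[[0.2,0.01,0.02],0],[[0.2,0.01,0.02],0],[[0.2,0.01,0.02],0],[[0.2,0.01,0.01],0],[[0.15,0.01,0.01],0],[[0.15,0.01,0.01],0],[[0.15,0.01,0.01],0],[[0,0,0],0],[[0,0,0],0],[[0,0,0],0],[[0,0,0],0]]'
python3 -c "
from h import *
meas()"
```

```text
time_s: 15.83
ee_pos: [0.515, 0.0528, 0.0661]
eef_rot: [3.142, -0.001, 0.055]
force: [0.9, 0.2, 0.0]
grip_width: 0.0008
grip_force: 0.1
purple [([586.3, 87.1], [7, 4, 24])]
plug [([588.4, 23.3], [8, 5, 36])]
ball/orange [([585.4, 53.9], [6, 4, 23]), ([589.7, -8.5], [6, 4, 16])]
red []
```

```bash
python3 -m pendant '[[[-1,0,0],0],[[-1,0,1.5],0],[[0,1,2.5],0],[[1,2.5,2],0],[[2,2.5,0],0],[[2,2.5,0],0],[[2,1.5,0],0],[[1.3,0.2,0],0],[[0,0,0],0]]'
python3 -c "
from h import *
t=meas();save(t,'t7.png',(220,210,390,320),4.5)"
```

```text
time_s: 16.63
ee_pos: [0.5792, 0.1557, 0.1256]
eef_rot: [-3.141, -0.001, 0.056]
force: [-0.6, -0.6, 0.4]
grip_width: 0.0002
grip_force: 0.0
purple [([577.0, 54.8], [7, 4, 15]), ([580.7, -9.1], [6, 3, 12])]
plug [([584.6, 23.2], [8, 9, 64])]
ball/orange [([584.2, 54.1], [6, 6, 30]), ([587.6, -7.9], [6, 6, 28]), ([554.3, 53.2], [6, 7, 36])]
red [([527.6, 52.7], [12, 3, 28])]
```

View pics/t7.png

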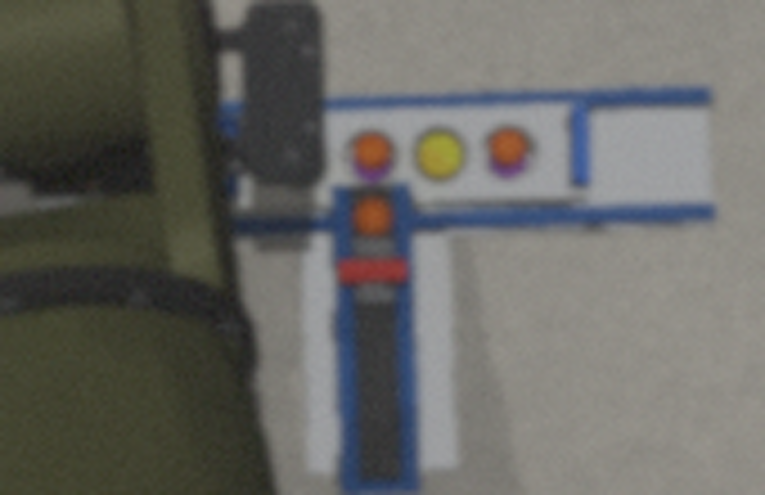

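Ball 1 is in well 2 at crop (371,151), and ball 0 remains in the channel at (373,215). Next is well 3: push the left fin about -31.8 mm more, to TCP y≈105.5.

```bash
python3 -m pendant '[[[0,0,-3],0],[[0,0,-2.5],0],[[0,0,-1.8],0],[[0,0,-0.9],0],[[0,0,-0.3],0],[[0,-0.6,0],0],[[0,-0.5,0],0],[[0,-0.4,0],0],[[0,-0.3,0],0],[[0,-0.3,0],0],[[0.05,-0.3,0],0],[[0.05,-0.3,0],0],[[0.05,-0.3,0],0],[[0,-0.3,0],0],[[0,-0.3,0],0],[[0,-0.3,0],0],[[0,-0.3,0],0],[[0,-0.2,0],0],[[0,0,0],0],[[0,0,0],0]]'
python3 -c "
from h import *
meas()"
```

```text
time_s: 18.35
ee_pos: [0.5797, 0.111, 0.0416]
eef_rot: [-3.141, -0.001, 0.055]
force: [0.5, 3.5, 2.1]
grip_width: 0.0008
grip_force: 1.7
purple [([582.4, -35.8], [7, 4, 15])]
plug [([585.8, -2.7], [9, 9, 63])]
ball/orange [([589.2, -33.0], [6, 6, 29]), ([554.5, 51.3], [4, 4, 10])]
red [([527.6, 46.1], [6, 3, 16])]
```

```bash
python3 -m pendant '[[[0.03,-0.25,0],0],[[0,-0.2,0],0],[[0,-0.13,0],0],[[0,0,0],0],[[0,0,0],0]]'
python3 -m pendant '[[[0,0.8,0],0],[[0,2,0],0],[[-1,2,2],0],[[-2,2,3],0],[[-2,2,3],0],[[-3,1,0],0],[[-3,0,0],0],[[-3,0,0],0],[[-1,0,0],0],[[0,0,0],0]]'
python3 -c "
from h import *
t=meas();save(t,'t8.png',(220,210,390,320),4.5)
print([b for b in blobs(t,(95,120,50),(125,255,255)) if b[1][2]<5 and 225<b[0][1]<260 and 220<b[0][0]<390])"
```

```text
time_s: 18.82
ee_pos: [0.5798, 0.1052, 0.0411]
eef_rot: [-3.141, -0.001, 0.055]
force: [0.5, 3.8, 3.6]
grip_width: 0.0005
grip_force: 2.1
time_s: 19.65
ee_pos: [0.428, 0.2032, 0.121]
eef_rot: [3.141, 0.0, 0.056]
force: [0.5, 0.0, 0.6]
grip_width: 0.0002
grip_force: 0.0
purple [([583.1, 55.0], [9, 10, 63]), ([579.4, 22.7], [6, 4, 11]), ([582.9, -40.4], [6, 2, 10])]
plug [([586.1, -8.4], [8, 9, 57])]
ball/orange [([589.7, -38.4], [6, 6, 30]), ([586.3, 23.7], [6, 6, 27]), ([554.3, 53.2], [6, 7, 34])]
red [([527.6, 52.1], [12, 3, 24])]
[([363.9, 241.3], [363, 233, 3, 17, 38])]
```

View pics/t8.png

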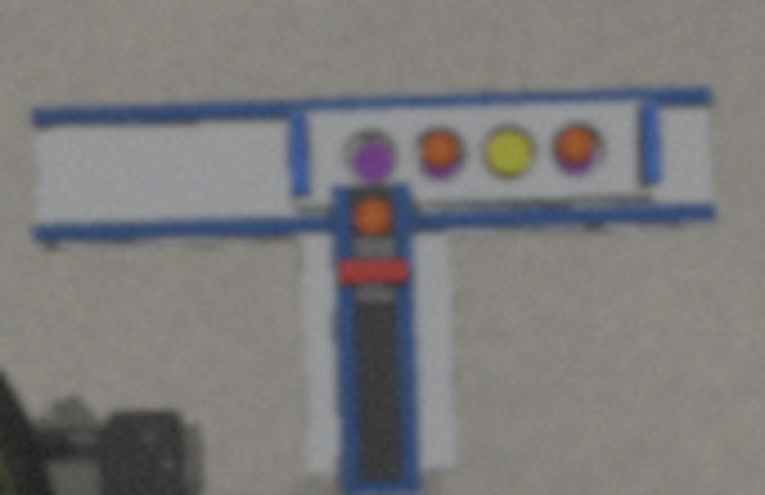

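Well 3's disc at crop (373,158) is in line with the channel, and the other two balls and the plug are in place. Now the last push.

```bash
python3 -m pendant '[[[1,-2.5,0],0],[[1,-2.6,0],0],[[1,-2.6,0],0],[[1,-2.6,0],0],[[1,-2.6,0],0],[[0.8,-2.2,0],0],[[0,0,-2.3],0],[[0,0,-2],0],[[0,0,-0.8],0],[[0,0,-0.2],0],[[0,0,0],0]]'
python3 -m pendant '[[[0.9,0.03,0],0],[[0.6,0.03,0],0],[[0.4,0.02,0.01],0],[[0.3,0.02,0.01],0],[[0.25,0.01,0.02],0],[[0.2,0.01,0.02],0],[[0.2,0.01,0.02],0],[[0.2,0.01,0.02],0],[[0.2,0.01,0.01],0],[[0.2,0.01,0.01],0],[[0.2,0.01,0.01],0],[[0.2,0.01,0.01],0],[[0.2,0.01,0.01],0],[[0,0,0],0],[[0,0,0],0]]'
python3 -c "
from h import *
meas()"
```

```text
time_s: 20.62
ee_pos: [0.488, 0.052, 0.0677]
eef_rot: [3.142, 0.001, 0.055]
force: [-0.4, -0.1, 0.1]
grip_width: 0.0003
grip_force: 0.0
time_s: 21.87
ee_pos: [0.5283, 0.0539, 0.0693]
eef_rot: [3.142, -0.0, 0.055]
force: [-0.4, -0.7, -0.6]
grip_width: 0.0002
grip_force: 0.0
purple []
plug []
ball/orange [([589.7, -38.4], [6, 6, 30])]
red []
```

```bash
python3 -m pendant '[[[0.15,0.01,0.01],0],[[0.15,0.01,0.01],0],[[0.15,0.01,0.01],0],[[0.1,0,0.01],0],[[0,0,0],0],[[0,0,0],0],[[0,0,0],0]]'
python3 -m pendant '[[[-1,0,0],0],[[-1,0,1.5],0],[[-2,0,3],0],[[-3,1,3],0],[[-2,4,0],0],[[-2,4,0],0],[[-1,4,0],0],[[0,4,0],0],[[0,0,0],0]]'
python3 -c "
from h import *
t=meas();save(t,'t9.png',(220,210,390,320),4.5)"
```

```text
time_s: 22.5
ee_pos: [0.5337, 0.0542, 0.0698]
eef_rot: [3.142, -0.0, 0.055]
force: [0.1, -0.8, -1.2]
grip_width: 0.0005
grip_force: 0.2
time_s: 23.25
ee_pos: [0.4169, 0.2234, 0.144]
eef_rot: [-3.14, -0.002, 0.059]
force: [0.3, 0.2, 0.6]
grip_width: 0.0006
grip_force: 0.0
purple [([576.7, 55.2], [7, 4, 16]), ([579.6, 22.1], [7, 4, 13]), ([582.3, -40.4], [6, 3, 12])]
plug [([586.5, -8.4], [8, 10, 59])]
ball/orange [([589.5, -38.4], [6, 6, 28]), ([584.6, 54.3], [6, 6, 26]), ([586.3, 23.7], [6, 6, 27])]
red [([546.0, 50.2], [9, 3, 16])]
```

View pics/t9.png

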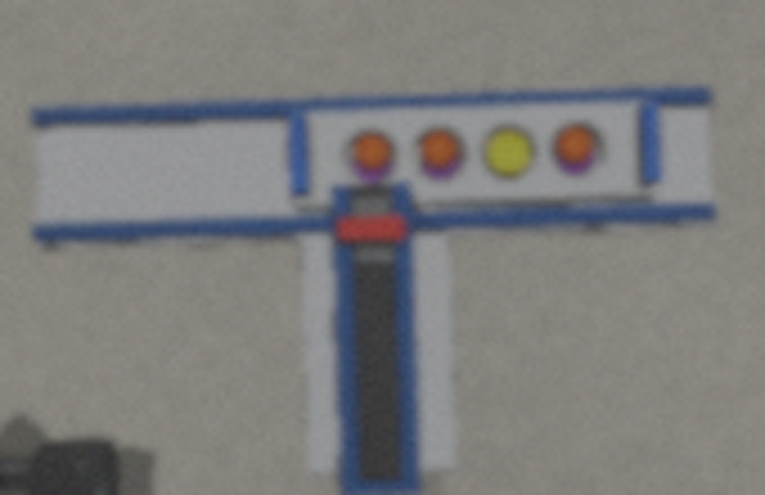

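All three balls are in their wells, at crop (371,152), (439,149) and (576,146). The plug is at (508,152), the carrier lies flat in the track, and the robot is clear.

```bash
python3 -c "
from station import ctrl
print(ctrl.hand_in())"
```

```text
the job is handed in; nothing more can be done
None
```

The job is handed in: the last picture shows one ball in each of the three disc wells (0, 2 and 3), none in the plugged well 1, and the carrier in its track; hand-in returned no verdict.

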